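Fill the gap beside the vial rack

ROBOT

A 7-joint arm with a two-finger parallel gripper is mounted at the origin on the work surface. World frame = base frame: x ahead of the robot, y to its left, z up, the work surface at z = 0. Lengths are in m, angles in rad, forces in N, time in s.
With the tool pointing down it reaches from about 0.425 to 0.925 m from the base axis. Payload 6.8 kg.
Tool frame: the origin (TCP) lies at the very end of the fingers, on their centre line; the grasp point (between the pads) lies 19 mm behind it (tcp_to_grasp is the distance from the TCP to the grasp point, in m); z points along the fingers, y is the direction in which the jaws open and shut (so a half turn about z gives the same grasp; the last joint's range is limited). The gripper opens to 85 mm and grips with 20 to 120 N. Pads are 22 mm wide; open, the fingers measure 114 mm over their backs; the gripper's body (76 mm by 85 mm) begins 54 mm behind the grasp point. The pads swing forward as they close: fully open they stand 13 mm farther back than shut.
Start: joints at [-1.286, 0.477, 0.022, 1.555, -0.011, 1.109, -0.083], TCP at [0.258, 0.624, 0.231] pointing down, gripper open.
Joint ranges: [-2.96, 2.96], [-0.34, 2.1], [-1.41, 1.46], [0.24, 2.44], [-1.37, 4.51], [0.17, 1.92], [-2.96, 2.96]. Speed limits (rad/s): [2.39, 2.39, 3.14, 3.14, 3.14, 3.14, 3.14].

INTERFACE

Orientations are given as a unit quaternion [w, x, y, z].
In Python, from station import * gives the robot as it stands.
- The arm moves only by the tool apply_moves, never from a script. Its argument "increments" is one flat list of numbers, 5 for each row, row after row: the finger opening in mm, from 0 to 85.4, then the shift along the tool's x, y, z in mm, then the turn about the tool's z in degrees. In form: [claw, tx, ty, tz, roll, claw, tx, ty, tz, roll, ...]. A call has 1 to 12 rows; each row shifts and turns the pose as measured when the row begins, along the tool's axes as they then stand; what a row does not reach is not made up. A row lasts 1/8 s, in which the tool goes at most 62.5 mm and 10.7 degrees, less where a joint would pass 70% of its speed; a pose out of reach is approached as far as the arm can. A call with a gripper value outside its range is refused whole. The fingers move at their own pace and stop on an object; "squeeze" is the grip in N (left out, the last holds). Time passes only in rows, so rows that do not move let the fingers close. It gives the time, the measured TCP pose, the force and the opening at its end, in the units of the state.
- get_obs(): the state, without advancing time (a new reading comes with each control period).
- read_camera(name): name is "side" or "top"; returns (picture, depth): 480x640x3 uint8, blue, green, red; 480x640 float32, m along the optical axis (not along the pixel's ray), 0 where there is no reading.
- get_calibration(name): a dict with "mtx" (3x3 intrinsics, pixels), "camera_from_world" (4x4, takes a point from world to camera coordinates). Camera axes: x right, y down, z forward; pixel columns grow to the right and rows downward; lengths in m; the calibration is good to about 2 mm. A picture is of the moment at which its call begins. get_calibration takes no time and is no camera call.
- hand_in(): hands the job in, once; it reports no verdict.
Trained networks look in the newest picture that a camera, given by its name, has taken for a name from the list of things; names that differ only in an ending like _2 or _b are one class to them, and where a whole thing is asked for, a point or a joint stands for the part that bears it (a point fixed in the world has none). Each returns a list of dicts, best first, with "p" (0 to 1); they miss things now and then, are a little off and sometimes report something else, mostly with a low value. They report only what shows in the picture. A call takes as long as a camera call. They do not tell look-alikes from the thing itself.
- outline_of(camera, thing): "pixels" (480x640 bool, what is visible of it) and "extent" ([centre column, centre row, width, height] in pixels, round what is visible of it).
The state is a dict: "t": time; "q": joint angles; "joint_vel": joint speeds; "joint_torque": joint torques, N m; "eef_pos": TCP position; "tool_rot": TCP orientation; "contact_force": force on the tool from outside, world axes, zero at the start; "torque": the same for the moment, N m; "gripper_width": opening from 0.0 (shut) to 1.0 (fully open).
Only numpy, scipy, OpenCV 4.12 (cv2) and the standard library are available. Lean on these libraries where they do the work, as an engineer would, in place of code of your own. Each camera call takes 0.05 s, during which the arm holds its last target.

TASK

The vial rack on the autosampler tray needs a filler block in the gap between it and the end stop. Of the three white filler blocks on the bench, find the one that fits snugly, lower it upright into the gap without dropping it, so that it sits fully down on the tray, centred along the gap, and let go of it. The other two blocks must be left standing upright on the bench, off the tray.

Things in the scene. Friction and masses are not known exactly. Their poses are not given: they have to be found in the camera images.
- gap (a point): Gap on the fixed autosampler tray; point mid-gap on the tray floor, 8 mm over the bench. z up; y across the gap to the grey vial rack (vial tops 48 mm over the floor), -y to the end stop; x along it, ends open. 40 mm across, 60 long; walls rise 26 mm over the floor, then slope out to 56 mm across at 38 mm up. Floor spans x -50..50, y -55..145 mm.
- thin (a point): Thin white filler block standing loose on the bench: body 24 mm thick (y), 56 long (x), 50 high; centred on top a grip rib 16 mm thick (y), 40 long (x), 40 high, alike on all three blocks. 90 mm high in all. Point: its centre, half-way up, 45 mm above its underside; the rib's middle is 25 mm above it. z up.
- middle (a point): Middle white filler block, loose on the bench: body 36 mm thick (y), 56 long (x), 50 high, with the same centred rib on top (16 mm thick in y, 40 long, 40 high). Point: its centre, half-way up, 45 mm above its underside; the rib's middle is 25 mm above it. z up.
- thick (a point): Thick white filler block, loose on the bench: body 48 mm thick (y), 56 long (x), 50 high, with the same centred rib on top (16 mm thick in y, 40 long, 40 high). Point: its centre, half-way up, 45 mm above its underside; the rib's middle is 25 mm above it. z up.
Not all that is in view belongs to the job. What is meant by the part that bears gap is not pink, and is the larger of those in its own colour.

How it is judged:
On the way:
1. the middle block is lowered into the gap while still held: its underside below the upper edge of the lead-ins, the fingers on it (horizontal distance between middle and gap below 0.02 m and z of middle in the frame of gap below 0.08 m and contact force between the fingers and block_middle above 0.5 N), for 0.1 s.
At the end, for the whole second after the job is handed in: The middle (36 mm) block stands in the gap, released and at rest: down on the tray floor (within 5 mm), within 15 mm of the middle of the gap along it and 10 mm across it, upright and in line with the gap; the thin and the thick block stand upright on the bench, not on the tray (x of middle in the frame of gap between -0.015 and 0.015 m and y of middle in the frame of gap between -0.01 and 0.01 m and z of middle in the frame of gap below 0.05 m and angle between each of middle, thin, thick's own z axis and vertical below 0.17 rad and angle between the y axis of middle and the y axis of gap, either way round below 0.26 rad and linear speed of block_middle below 0.02 m/s and height (world z) of each of thin, thick below 0.05 m); the robot touches nothing.
It also fails if it takes over 32 s, if anything falls off the work surface, if the arm or the gripper's body presses on something with over 40 N, if the wrist force passes 120 N, or if a joint passes its speed limit or range.

## Working session

There is one attempt and no reset: what is moved stays moved. The work goes in short steps, Python scripts to look and compute and a tool call to move; the robot and the scene stay as the last step left them, time stands still between calls to the robot, and variables do not carry over. Pictures are saved under pics/ and viewed, and the job is handed in when it is done.

Besides the shell and the picture viewer there is one more tool, called after "Emit:" as name(argument=value, ...), one argument or row to a line, values as JSON. apply_moves: Moves the arm, as the interface text tells. Its arguments: {"type":"object","properties":{"increments":{"type":"array"},"squeeze":{"type":"number"}},"required":["increments"]}

```bash
ls; mkdir -p pics
python3 - <<'E'
from station import *
import cv2,numpy as np
o=get_obs();print(o)
for c in ("top","side"):
    p,d=read_camera(c);cv2.imwrite(f"pics/{c}0.png",p);np.save(f"{c}0.npy",d)
    k=get_calibration(c);print(c,k)
    for n in ("gap","thin","middle","thick"):
        for r in outline_of(c,n):print(c,n,round(r["p"],2),np.round(r["extent"],0))
E
```

```text
pics
{'t': 0.0, 'q': array([-1.28608367,  0.47778612,  0.02236997,  1.55643631, -0.01149464,
        1.10929275, -0.08311316]), 'joint_vel': array([ 0.00073405,  0.00081281,  0.00126298, -0.00044353, -0.0010855 ,
        0.00019491, -0.00037915]), 'joint_torque': array([ 7.23651337e-04, -5.96459091e+01,  1.60765573e+00, -2.81192422e+01,
        1.24157500e-02,  9.33847041e-03,  8.92821731e-06]), 'eef_pos': array([0.25819158, 0.62303978, 0.23034207]), 'tool_rot': array([-1.00176475e-04,  1.95153726e-01,  9.80772256e-01, -8.91359480e-04]), 'contact_force': array([ 0.10946112, -0.47834644, -0.65166763]), 'torque': array([-0.02672456, -0.0360596 ,  0.01592621]), 'gripper_width': 0.9988806950078343}
top {'mtx': array([[590.32686767,   0.        , 328.05645416],
       [  0.        , 590.32686767, 246.42729427],
       [  0.        ,   0.        ,   1.        ]]), 'camera_from_world': array([[-1.89470791e-02, -9.99820382e-01, -4.61443281e-04,
        -2.27275619e-02],
       [-9.95717323e-01,  1.89110901e-02, -9.04952068e-02,
         4.24193289e-01],
       [ 9.04876786e-02, -1.25515277e-
[... 341 characters left out ...]
5.  30.]
side {'mtx': array([[619.78411054,   0.        , 327.71026809],
       [  0.        , 619.78411054, 242.54882117],
       [  0.        ,   0.        ,   1.        ]]), 'camera_from_world': array([[ 0.89051914, -0.45450847, -0.01994275, -0.39040537],
       [-0.31213115, -0.57849265, -0.75360493,  0.15006956],
       [ 0.33098309,  0.67732437, -0.65702503,  1.13602629],
       [ 0.        ,  0.        ,  0.        ,  1.        ]])}
side gap 0.95 [332. 195.  61.  72.]
side gap 0.8 [272. 396.  75. 116.]
side gap 0.63 [221. 189.  46.  45.]
side thin 0.73 [372. 246.  30.  50.]
side thin 0.15 [411. 306.  34.  42.]
side middle 0.89 [410. 306.  36.  48.]
side thick 0.8 [428. 230.  34.  46.]
```

View pics/top0.png

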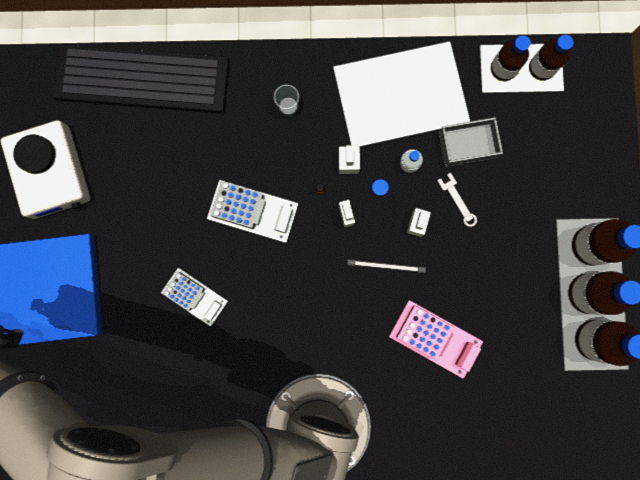

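View pics/side0.png

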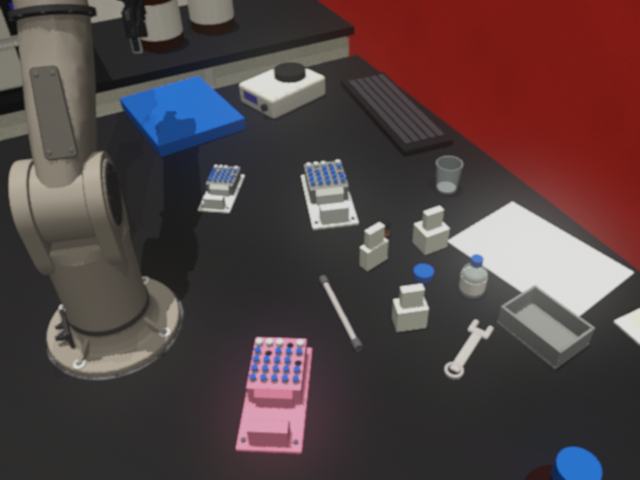

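The job tray is the larger white one, at top (253,213). The pink one and the small white one at (196,297) are decoys. The blocks at top are thick (350,159), thin (350,215) and middle (419,222). Next I measure them from depth.

```bash
cat > h.py <<'E'
from station import *
import cv2,numpy as np
def cloud(c,d):
    k=get_calibration(c);K=k["mtx"];T=np.linalg.inv(k["camera_from_world"])
    v,u=np.mgrid[0:480,0:640].astype(float)
    P=np.stack([(u-K[0,2])/K[0,0]*d,(v-K[1,2])/K[1,1]*d,d],-1)
    W=P@T[:3,:3].T+T[:3,3]; W[d<=0]=np.nan
    return W
def proj(c,P):
    k=get_calibration(c);P=np.atleast_2d(P);q=P@k["camera_from_world"][:3,:3].T+k["camera_from_world"][:3,3]
    q=q@k["mtx"].T;return q[:,:2]/q[:,2:]
E
python3 - <<'E'
from h import *
C={c:cloud(c,np.load(c+"0.npy")) for c in("top","side")}
boxes={"thin":{"top":(350,215),"side":(372,246)},"middle":{"top":(419,222),"side":(410,306)},"thick":{"top":(350,159),"side":(428,230)}}
for n,b in boxes.items():
  for c,(u,v) in b.items():
    r=24 if c=="top" else 32
    W=C[c][v-r:v+r,u-r:u+r].reshape(-1,3)
    W=W[~np.isnan(W[:,0])]
    for lo,hi in((.03,.055),(.08,.1)):
        S=W[(W[:,2]>lo)&(W[:,2]<hi)]
        if len(S)<5: print(n,c,lo,len(S));continue
        rc=cv2.minAreaRect((S[:,:2]*1000).astype(np.float32));print(n,c,lo,len(S),S.mean(0).round(4),np.round(rc[0],1),np.round(rc[1],1),round(rc[2],1))
  # bench noise
u,v=253,213
W=C["top"][v-45:v+45,u-60:u+60].reshape(-1,3);print(np.histogram(W[:,2],bins=np.arange(-.02,.1,.005)))
for lo,hi in((.005,.012),(.03,.05),(.05,.07)):
    S=W[(W[:,2]>lo)&(W[:,2]<hi)];rc=cv2.minAreaRect((S[:,:2]*1000).astype(np.float32));print(lo,len(S),S.mean(0),rc)
for c,(a,b,e,f) in {"top":(190,310,160,260),"side":(280,400,140,240)}.items():
    p=cv2.imread(f"pics/{c}0.png");cv2.imwrite(f"pics/{c}_tray.png",cv2.resize(p[e:f,a:b],None,fx=6,fy=6,interpolation=cv2.INTER_CUBIC))
E
```

```text
thin top 0.03 107 [ 0.4936 -0.0753  0.048 ] [501.1 -76.8] [56.5 24.3] 13.3
thin top 0.08 127 [ 0.5004 -0.0766  0.09  ] [501.1 -76.8] [40.7 15.8] 12.6
thin side 0.03 375 [ 0.5055 -0.0756  0.0421] [526.5 -33.8] [149.9  80.4] 72.6
thin side 0.08 168 [ 0.4985 -0.0804  0.0875] [501.  -78.1] [43.6 19.2] 13.4
middle top 0.03 224 [ 0.4734 -0.2428  0.048 ] [ 476.3 -247.2] [36.8 56.5] 73.4
middle top 0.08 135 [ 0.4759 -0.2466  0.0897] [ 475.9 -247.1] [16.9 41.1] 73.3
middle side 0.03 522 [ 0.4695 -0.2573  0.045 ] [ 475.2 -250.4] [38.6 56.8] 70.4
middle side 0.08 230 [ 0.4742 -0.2505  0.0879] [ 475.6 -248.9] [19.2 39.4] 69.2
thick top 0.03 353 [ 0.6264 -0.0847  0.0487] [630.1 -85.3] [56.7 47.3] 1.6
thick top 0.08 124 [ 0.6301 -0.0851  0.0906] [630.8 -85.1] [14.1 41.6] 89.0
thick side 0.03 503 [ 0.6225 -0.0972  0.0446] [631.2 -87.9] [50.5 61.2] 87.4
thick side 0.08 164 [ 0.6287 -0.0886  0.0874] [630.8 -87.3] [20.9 45.6] 88.7
(array([   0,    1,  225, 2744, 3926, 1310,  410,   54,   21,   23,   49,
         98,  398,  856,  350,  244,   47,    0,    0,    0,    0,    0,
          0]), array([-2.0
[... 177 characters left out ...]
2,  3.00000000e-02,  3.50000000e-02,
        4.00000000e-02,  4.50000000e-02,  5.00000000e-02,  5.50000000e-02,
        6.00000000e-02,  6.50000000e-02,  7.00000000e-02,  7.50000000e-02,
        8.00000000e-02,  8.50000000e-02,  9.00000000e-02,  9.50000000e-02]))
0.005 1565 [0.50522019 0.13514788 0.0076912 ] ((511.45025634765625, 151.32901000976562), (289.8590393066406, 217.9791717529297), 89.0399169921875)
0.03 1401 [0.51608961 0.1571669  0.0450118 ] ((514.1434936523438, 147.28213500976562), (181.15879821777344, 87.2301025390625), 72.11065673828125)
0.05 641 [0.52283446 0.17608221 0.05475348] ((513.5386962890625, 146.4103240966797), (178.13221740722656, 84.50151062011719), 72.4407730102539)
```

View pics/top_tray.png

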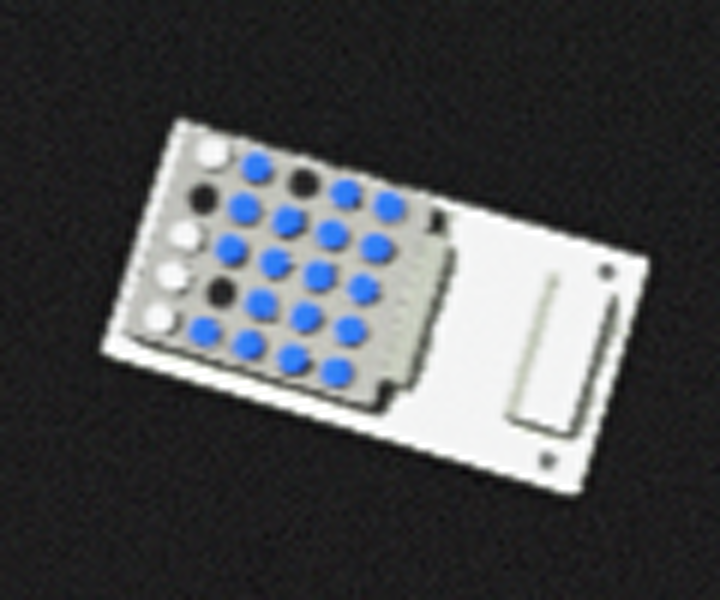

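View pics/side_tray.png

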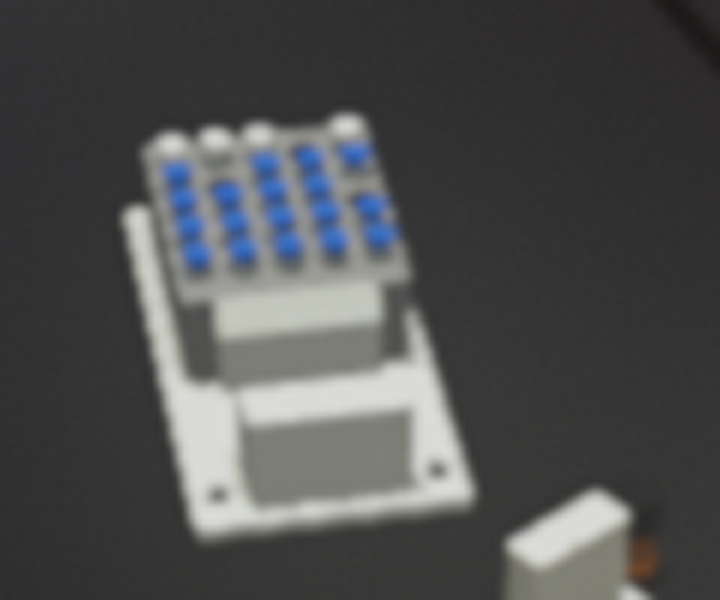

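Run:
```python
from h import *
C={c:cloud(c,np.load(c+"0.npy")) for c in("top","side")}
M={}
for c in C:
    p,_=read_camera(c)
    for r in outline_of(c,"gap"):
        e=r["extent"]
        t=(253,213) if c=="top" else (332,195)
        if abs(e[0]-t[0])<20 and abs(e[1]-t[1])<20:
            M[c]=r["pixels"]
    W=C[c][M[c]];W=W[~np.isnan(W[:,0])];
    print(c,len(W),cv2.minAreaRect((W[:,:2]*1000).astype(np.float32)))
    np.save(f"tray_{c}.npy",W)
    S=W[(W[:,2]<.02)];print(" plate",len(S),np.median(S[:,2]),cv2.minAreaRect((S[:,:2]*1000).astype(np.float32)))
    S=W[(W[:,2]>.048)];print(" rack",len(S),cv2.minAreaRect((S[:,:2]*1000).astype(np.float32)))
    # long-axis coordinate histogram
    for ang in (-17,):
        a=np.deg2rad(ang);ey=np.array([-np.sin(a),np.cos(a)])
        # profile along y
        s=(W[:,:2]-[.515,.148])@ey
        for k in np.arange(-.12,.12,.004):
            z=W[(s>=k)&(s<k+.004),2]
            if len(z):print(f"{k*1000:.0f}:{np.median(z)*1000:.0f}",end=" ")
        print()
```

```text
top 3252 ((514.4852905273438, 149.500244140625), (199.64764404296875, 99.83451843261719), 72.25664520263672)
 plate 1171 0.008874490175468264 ((514.4852905273438, 149.500244140625), (199.64764404296875, 99.83451843261719), 72.25664520263672)
 rack 953 ((513.1720581054688, 146.8435821533203), (179.5374298095703, 85.65056610107422), 72.11065673828125)
-100:9 -96:9 -92:25 -88:44 -84:45 -80:45 -76:45 -72:42 -68:36 -64:12 -60:9 -56:9 -52:9 -48:9 -44:9 -40:9 -36:8 -32:8 -28:9 -24:24 -20:39 -16:43 -12:46 -8:47 -4:51 0:55 4:48 8:46 12:48 16:55 20:52 24:48 28:46 32:49 36:50 40:48 44:47 48:48 52:50 56:51 60:47 64:47 68:49 72:50 76:49 80:46 84:46 88:43 92:7 96:9 100:6 
side 2906 ((525.1320190429688, 175.7845001220703), (266.00634765625, 104.06233215332031), 71.37316131591797)
 plate 1021 0.007942033533601234 ((525.1320190429688, 175.7845001220703), (266.00634765625, 104.06233215332031), 71.37316131591797)
 rack 564 ((514.4804077148438, 147.89053344726562), (163.3955535888672, 83.25170135498047), 71.29338836669922)
-104:6 -100:6 -96:16 -92:25 -88:31 -84:41 -80:44 -76:45 -72:11 -68:7 -64:7 -60:8 -56:8 -52:7 -48:8 -44:8 -40:7 -36:8 -32:7 -28:22 -24:25 -20:32 -16:38 -12:43 -8:47 -4:49 0:51 4:46 8:48 12:52 16:49 20:54 24:46 28:50 32:51 36:48 40:46 44:46 48:50 52:48 56:49 60:47 64:47 68:50 72:48 76:49 80:44 84:43 88:26 92:6 96:7 100:6 112:1
```

Measured from top depth, and the side camera agrees to about 2 mm:
- Middle block at (0.476, -0.2475), its y axis at 73.3°. The footprint of 36.8 mm by 56.5 mm confirms it is the middle one.
- Gap at (0.501, 0.1065), its y axis at 72.3°.

I go over at height first.

Emit:
apply_moves(
  increments=[85,0,0,0,-5.8,85,-34,-35,0,0,85,-34,-35,0,0,85,-34,-35,0,0,85,-34,-35,0,0,85,-34,-35,0,0,85,-34,-35,0,0,85,-34,-35,0,0,85,-34,-35,0,0,85,-34,-35,0,0,85,-34,-35,0,0,85,-20,-30,0,0],
  squeeze=60,
)

```text
t: 2.2
eef_pos: [0.5027, 0.147, 0.2319]
tool_rot: [0.001, 0.14, 0.99, 0.003]
contact_force: [-0.5, 0.4, -0.6]
gripper_width: 0.994
```

Emit:
apply_moves(
  increments=[85,-9,-43,0,0,85,-9,-43,0,0,85,-9,-43,0,0,85,-9,-43,0,0,85,-9,-43,0,0,85,-9,-43,0,0,85,-9,-43,0,0,85,-9,-43,0,0,85,-9,-43,0,0.5,60,0,0,0,0],
)

```text
t: 3.45
eef_pos: [0.4726, -0.2634, 0.2321]
tool_rot: [0.006, 0.147, 0.989, 0.003]
contact_force: [0.1, 0.6, -0.1]
gripper_width: 0.817
```

```bash
cat >> h.py <<'E'
def goto(x,y,z,yaw):
    o=get_obs();w,a,b,c=o["tool_rot"]
    from scipy.spatial.transform import Rotation as R
    M=R.from_quat([a,b,c,w]).as_matrix()
    cur=np.degrees(np.arctan2(M[1,1],M[0,1]))
    print("t",o["t"],"pos",o["eef_pos"].round(4),"yaw",cur.round(2),"tilt",np.degrees(np.arccos(-M[2,2])).round(2),"grip",o["gripper_width"],"F",o["contact_force"].round(1))
    print("move mm",(M.T@(np.array([x,y,z])-o["eef_pos"])*1000).round(1),"roll",(cur-yaw).round(2))
E
python3 -c "
from h import *
goto(.476,-.2475,.057,73.3)"
```

```text
t 3.45 pos [ 0.4726 -0.2634  0.2321] yaw 73.07 tilt 0.76 grip 0.8174011230413191 F [ 0.1  0.6 -0.1]
move mm [  3.1  14.7 175.2] roll -0.23
```

Emit:
apply_moves(
  increments=[60,3,14,10,0,60,0,0,35,0,60,0,0,35,0,60,0,0,20,0,60,0,0,0,0],
)

```text
t: 4.08
eef_pos: [0.4772, -0.2359, 0.1274]
tool_rot: [0.005, 0.141, 0.99, 0.006]
contact_force: [-0.7, 1.1, -0.0]
gripper_width: 0.7
```

Run:
```python
from h import *
goto(.476,-.2475,.057,73.3)
p,d=read_camera("side");cv2.imwrite("pics/side1.png",cv2.resize(p[200:360,330:490],None,fx=3.7,fy=3.7))
```

```text
t 4.075 pos [ 0.4772 -0.2359  0.1274] yaw 73.77 tilt 0.94 grip 0.6999615469577578 F [-0.7  1.1 -0. ]
move mm [ -1.5 -12.4  70.3] roll 0.47
```

View pics/side1.png

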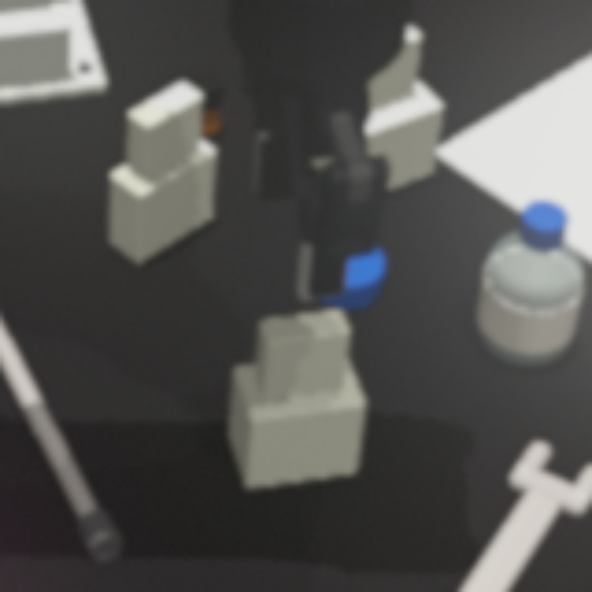

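The picture shows the jaws above and slightly behind the block, which is undisturbed at crop (300,400). I correct sideways, then settle.

Emit:
apply_moves(
  increments=[60,-1.5,-12,0,0.5,60,0,0,0,0,60,0,0,0,0],
)

```text
t: 4.5
eef_pos: [0.4774, -0.2485, 0.1305]
tool_rot: [0.008, 0.145, 0.989, 0.006]
contact_force: [0.1, -0.1, -0.0]
gripper_width: 0.706
```

```bash
python3 -c "
from h import *
goto(.476,-.2475,.057,73.3)"
```

```text
t 4.5 pos [ 0.4774 -0.2485  0.1305] yaw 73.3 tilt 1.16 grip 0.7063875408916374 F [ 0.1 -0.1 -0. ]
move mm [ 2.7 -0.5 73.5] roll 0.0
```

Emit:
apply_moves(
  increments=[60,1,0,20,0,60,1,0,20,0,60,0,0,18,0,60,0,0,0,0],
)

```text
t: 5.0
eef_pos: [0.4784, -0.2481, 0.0727]
tool_rot: [0.01, 0.146, 0.989, 0.006]
contact_force: [-0.1, 0.4, 0.5]
gripper_width: 0.7
```

```bash
python3 -c "
from h import *
goto(.476,-.2475,.057,73.3)"
```

```text
t 5.0 pos [ 0.4784 -0.2481  0.0727] yaw 73.27 tilt 1.37 grip 0.6998053751926387 F [-0.1  0.4  0.5]
move mm [ 2.7 -0.3 15.7] roll -0.03
```

Emit:
apply_moves(
  increments=[60,2.5,0,10,0,60,0,0,4,0,60,0,0,0,0],
)

```text
t: 5.38
eef_pos: [0.4769, -0.2477, 0.0588]
tool_rot: [0.011, 0.146, 0.989, 0.006]
contact_force: [0.3, 0.2, 0.4]
gripper_width: 0.701
```

```bash
python3 -c "
from h import *
goto(.476,-.2475,.057,73.3)"
```

```text
t 5.375 pos [ 0.4769 -0.2477  0.0588] yaw 73.26 tilt 1.45 grip 0.7006931946343722 F [0.3 0.2 0.4]
move mm [ 1.  -0.1  1.8] roll -0.04
```

Emit:
apply_moves(
  increments=[30,0.5,0,0,0,10,0,0,0,0,10,0,0,0,0,10,0,0,0,0,10,0,0,0,0,10,0,0,0,0,10,0,0,0,0],
  squeeze=80,
)

```text
t: 6.25
eef_pos: [0.477, -0.2481, 0.0597]
tool_rot: [0.012, 0.146, 0.989, 0.006]
contact_force: [0.8, -0.3, -0.0]
gripper_width: 0.175
```

```bash
python3 -c "
from h import *
goto(.476,-.2475,.057,73.3)"
```

```text
t 6.25 pos [ 0.477  -0.2481  0.0597] yaw 73.25 tilt 1.52 grip 0.17504772460211707 F [ 0.8 -0.3 -0. ]
move mm [1.2 0.3 2.7] roll -0.05
```

Emit:
apply_moves(
  increments=[10,0,0,-8,0,10,0,0,-20,0,10,0,0,-40,0,10,0,0,-40,0,10,0,0,-15,0],
)

```text
t: 6.88
eef_pos: [0.4721, -0.2481, 0.1857]
tool_rot: [0.01, 0.146, 0.989, 0.006]
contact_force: [0.4, -0.4, -2.2]
gripper_width: 0.171
```

Run:
```python
from h import *
goto(.5015,.1065,.18,72.3)
p,d=read_camera("side");cv2.imwrite("pics/side2.png",cv2.resize(p[200:360,330:490],None,fx=3.7,fy=3.7))
```

```text
t 6.875 pos [ 0.4721 -0.2481  0.1857] yaw 73.24 tilt 1.31 grip 0.17122330446734865 F [ 0.4 -0.4 -2.2]
move mm [ 74.3 347.9   9.7] roll 0.94
```

View pics/side2.png

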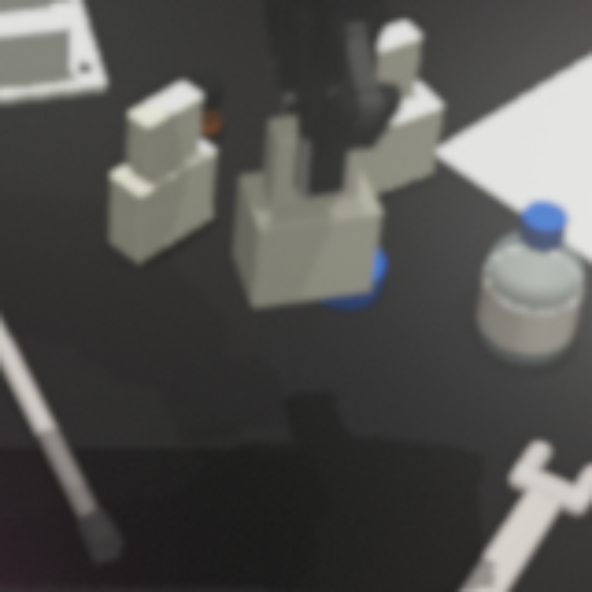

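The block is held upright and clear of the bench at crop (310,240). I raise it a little more so it clears the thin block, then travel to the gap.

Emit:
apply_moves(
  increments=[10,2,5,-20,0,10,9,42,0,0,10,9,42,0,0,10,9,42,0,0,10,9,42,0,0,10,9,42,0,0,10,9,42,0,0,10,9,42,0,0,10,4,20,0,0.5,10,0,0,0,0,10,0,0,0,0],
)

```text
t: 8.3
eef_pos: [0.4915, 0.0868, 0.1987]
tool_rot: [0.002, 0.15, 0.989, 0.004]
contact_force: [-0.9, -0.2, -0.7]
gripper_width: 0.172
```

Run:
```python
from h import *
goto(.5015,.1065,.12,72.3)
```

```text
t 8.3 pos [0.4915 0.0868 0.1987] yaw 72.72 tilt 0.46 grip 0.17179886852544848 F [-0.9 -0.2 -0.7]
move mm [-3.6 21.2 78.8] roll 0.42
```

Emit:
apply_moves(
  increments=[10,-2,11,20,0.4,10,-2,10,20,0,10,0,0,0,0,10,0,0,0,0],
)

```text
t: 8.8
eef_pos: [0.5019, 0.0998, 0.1579]
tool_rot: [0.001, 0.158, 0.987, 0.003]
contact_force: [0.1, -0.6, -1.8]
gripper_width: 0.169
```

Run:
```python
from h import *
goto(.502,.1063,.12,72.3)
C={}
for c,(a,b,e,f) in {"top":(190,310,160,260),"side":(280,400,120,220)}.items():
    p,d=read_camera(c);cv2.imwrite(f"pics/{c}3.png",cv2.resize(p[e:f,a:b],None,fx=6,fy=6,interpolation=cv2.INTER_CUBIC));np.save(c+"3.npy",d)
```

```text
t 8.8 pos [0.5019 0.0998 0.1579] yaw 71.84 tilt 0.35 grip 0.168505499616007 F [ 0.1 -0.6 -1.8]
move mm [ 2.   6.  37.9] roll -0.46
```

View pics/side3.png

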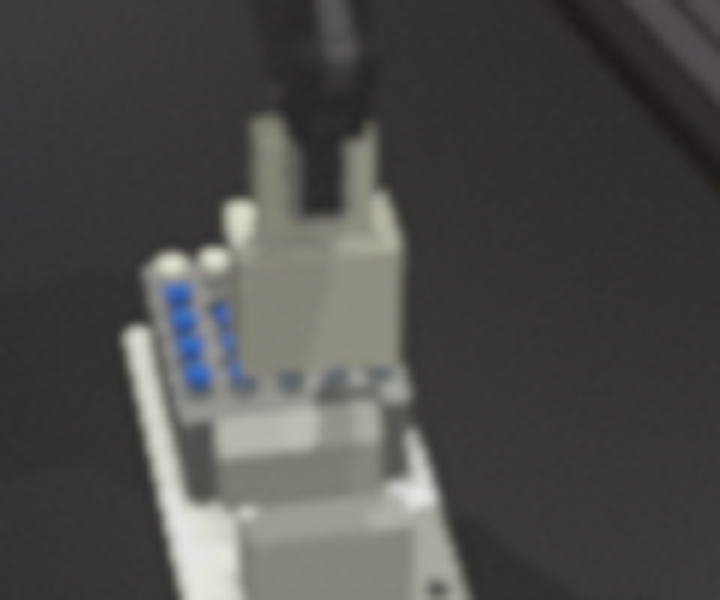

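View pics/top3.png

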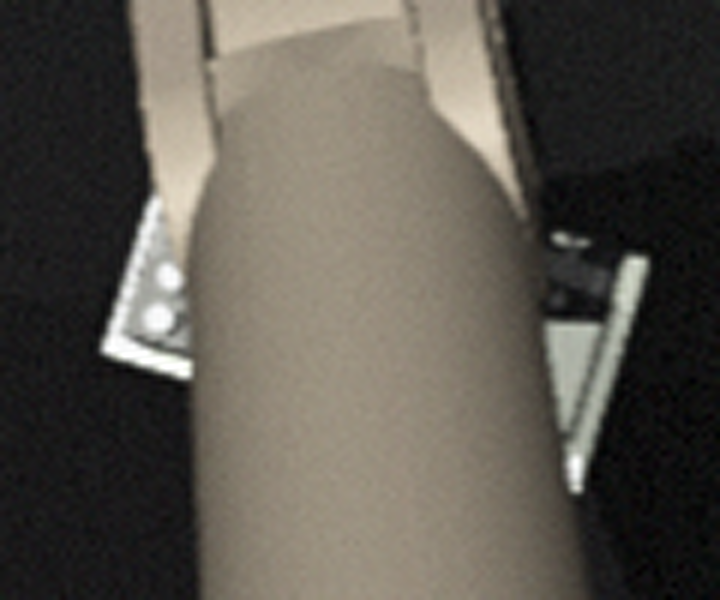

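The side view shows the block upright over the tray; the top view is hidden by the arm. I trim the position and come down above the lead-ins.

Emit:
apply_moves(
  increments=[10,2,6,20,-0.4,10,0,0,12,0,10,0,0,0,0,10,0,0,0,0],
)

```text
t: 9.4
eef_pos: [0.5036, 0.1056, 0.1279]
tool_rot: [0.004, 0.155, 0.988, 0.004]
contact_force: [-0.3, -0.0, -1.8]
gripper_width: 0.171
```

Run:
```python
from h import *
goto(.502,.1063,.068,72.3)
p,d=read_camera("side");cv2.imwrite("pics/side4.png",cv2.resize(p[120:240,280:400],None,fx=5,fy=5,interpolation=cv2.INTER_CUBIC))
W=cloud("side",d)
a=np.deg2rad(72.3);ey=np.array([np.cos(a),np.sin(a)]);ex=np.array([ey[1],-ey[0]])
g=np.array([.501,.1065])
V=W[120:260,270:410].reshape(-1,3);V=V[~np.isnan(V[:,0])]
s=(V[:,:2]-g)@ey;x=(V[:,:2]-g)@ex
m=(V[:,2]>.065)&(V[:,2]<.098)&(abs(x)<.02)&(s>-.03)&(s<-.005);print("block -y face",m.sum(),np.median(s[m])*1000)
m=(V[:,2]>.065)&(V[:,2]<.095)&(abs(s+.015)<.012);print("x range",np.percentile(x[m],[2,98])*1000)
m=(V[:,2]>.015)&(V[:,2]<.035)&(abs(x)<.02)&(s<-.02)&(s>-.08);print("stop outer face",np.median(s[m])*1000)
V0=cloud("side",np.load("side0.npy"))[120:260,270:410].reshape(-1,3)
V0=V0[~np.isnan(V0[:,0])];s=(V0[:,:2]-g)@ey;x=(V0[:,:2]-g)@ex
m=(V0[:,2]>.014)&(V0[:,2]<.03)&(abs(x)<.02)&(abs(s-.02)<.012);print("rack wall face",m.sum(),np.median(s[m])*1000)
m=(V0[:,2]>.018)&(V0[:,2]<.035)&(abs(s-.02)<.015);print("rack nose x",np.percentile(x[m],[2,98])*1000)
```

```text
t 9.4 pos [0.5036 0.1056 0.1279] yaw 72.14 tilt 0.62 grip 0.17107676099181596 F [-0.3 -0.  -1.8]
move mm [ 2.  -0.4 59.9] roll -0.16
block -y face 215 -17.46641714774252
x range [-25.91392816  28.47569861]
stop outer face -47.236319202893775
rack wall face 105 20.791960773606903
rack nose x [-40.68401043  40.50215853]
```

View pics/side4.png

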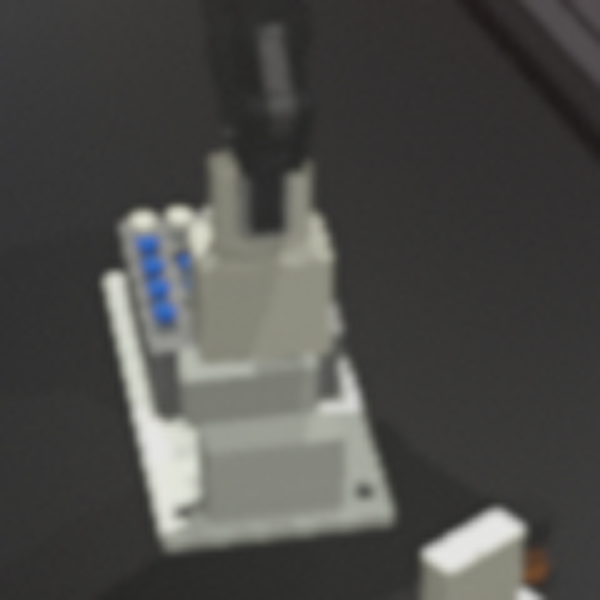

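Side depth puts the block's near face at -17.5 mm and the rack wall at +20.8 mm, so it is well centred. I lower it in small steps.

Emit:
apply_moves(
  increments=[10,2,0,12,0,10,0,0,10,0,10,0,0,10,0,10,0,0,8,0,10,0,0,6,0],
)

```text
t: 10.07
eef_pos: [0.5023, 0.1067, 0.0794]
tool_rot: [0.004, 0.155, 0.988, 0.004]
contact_force: [0.6, -0.2, -1.1]
gripper_width: 0.173
```

Run:
```python
from h import *
goto(.502,.1063,.068,72.3)
```

```text
t 10.075 pos [0.5023 0.1067 0.0794] yaw 72.14 tilt 0.67 grip 0.17271619651107342 F [ 0.6 -0.2 -1.1]
move mm [ 0.3 -0.6 11.3] roll -0.16
```

Emit:
apply_moves(
  increments=[10,0,-0.5,5,0,10,0,0,4,0,10,0,0,3,0],
)

```text
t: 10.45
eef_pos: [0.5023, 0.1065, 0.0677]
tool_rot: [0.004, 0.155, 0.988, 0.005]
contact_force: [-13.1, -1.5, 45.7]
gripper_width: 0.173
```

Run:
```python
from h import *
goto(.502,.1063,.068,72.3)
```

```text
t 10.45 pos [0.5023 0.1065 0.0677] yaw 72.13 tilt 0.66 grip 0.17291479106384652 F [-13.1  -1.5  45.7]
move mm [ 0.3 -0.3 -0.3] roll -0.17
```

The block is on the floor: TCP at 0.0677 against 0.0677 expected, with 46 N of contact. I relax, then open.

Emit:
apply_moves(
  increments=[10,0,0,0,0,10,0,0,-0.3,0],
)

```text
t: 10.7
eef_pos: [0.5029, 0.1066, 0.0687]
tool_rot: [0.004, 0.155, 0.988, 0.005]
contact_force: [-0.2, 0.4, -1.1]
gripper_width: 0.176
```

Emit:
apply_moves(
  increments=[25,0,0,0,0,32,0,0,0,0,35,0,0,0,0,35,0,0,0,0],
)

```text
t: 11.2
eef_pos: [0.5034, 0.1067, 0.0688]
tool_rot: [0.005, 0.155, 0.988, 0.005]
contact_force: [0.2, -0.4, -0.6]
gripper_width: 0.408
```

Run:
```python
from h import *
goto(.502,.1063,.068,72.3)
```

```text
t 11.2 pos [0.5034 0.1067 0.0688] yaw 72.13 tilt 0.79 grip 0.40801798239702697 F [ 0.2 -0.4 -0.6]
move mm [ 1.2 -0.9  0.8] roll -0.17
```

Released. I go straight up, then move aside so the top camera can see.

Emit:
apply_moves(
  increments=[35,0,0,-15,0,35,0,0,-25,0,35,0,0,-35,0,35,0,0,-40,0,35,0,0,-40,0,35,0,40,0,0,35,0,40,0,0,35,0,45,0,0,35,0,45,0,0,35,0,45,0,0,35,0,45,0,0,35,0,0,0,0],
)

```text
t: 12.7
eef_pos: [0.5854, 0.358, 0.2464]
tool_rot: [0.009, 0.158, 0.987, 0.008]
contact_force: [-0.9, -0.3, -0.5]
gripper_width: 0.41
```

Run:
```python
from h import *
goto(.502,.1063,.068,72.3)
a=np.deg2rad(72.3);ey=np.array([np.cos(a),np.sin(a)]);ex=np.array([ey[1],-ey[0]]);g=np.array([.501,.1065])
for c in("top","side"):
    p,d=read_camera(c);cv2.imwrite(f"pics/{c}5.png",p);W=cloud(c,d).reshape(-1,3);W=W[~np.isnan(W[:,0])]
    for n,(x,y) in {"mid":g,"thin":(.501,-.077),"thick":(.631,-.085)}.items():
        S=W[(np.hypot(W[:,0]-x,W[:,1]-y)<.045)&(W[:,2]>.082)&(W[:,2]<.13)]
        if len(S)<5: print(c,n,len(S));continue
        rc=cv2.minAreaRect((S[:,:2]*1000).astype(np.float32))
        q=np.array(rc[0])/1000-g
        print(c,n,len(S),"ztop",np.round(np.percentile(S[:,2],80),4),np.round(rc[0],1),np.round(rc[1],1),round(rc[2],1),"gapframe",(q@ex*1000).round(1),(q@ey*1000).round(1))
```

```text
t 12.7 pos [0.5854 0.358  0.2464] yaw 71.8 tilt 1.41 grip 0.4101532152685865 F [-0.9 -0.3 -0.5]
move mm [   3.3 -268.6  173.2] roll -0.5
top mid 142 ztop 0.1007 [501.7 107.8] [16.9 39.6] 72.2 gapframe 0.3 1.4
top thin 125 ztop 0.0927 [500.5 -76.8] [40.2 16.1] 12.9 gapframe 55.2 -174.8
top thick 123 ztop 0.0932 [630.4 -85.1] [14.1 41.1] 88.5 gapframe 181.6 -143.2
side mid 193 ztop 0.0975 [501.3 106.3] [25.3 40.4] 66.7 gapframe 0.3 -0.1
side thin 154 ztop 0.0903 [500.8 -78. ] [43.4 20.9] 19.1 gapframe 55.9 -175.8
side thick 154 ztop 0.0899 [630.2 -86.7] [19.7 43.6] 88.2 gapframe 181.8 -144.8
```

View pics/side5.png

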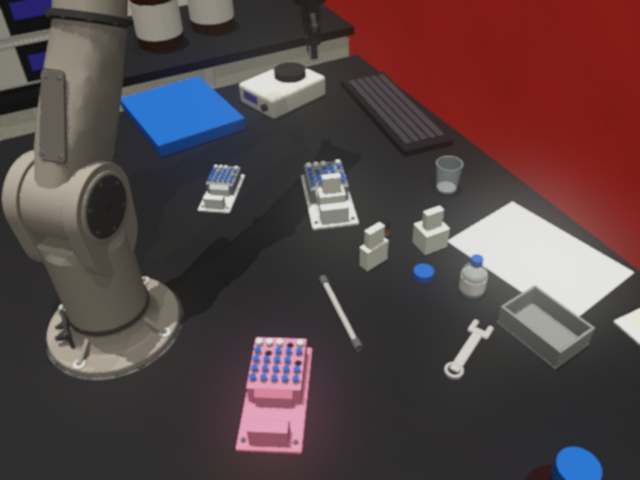

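View pics/top5.png

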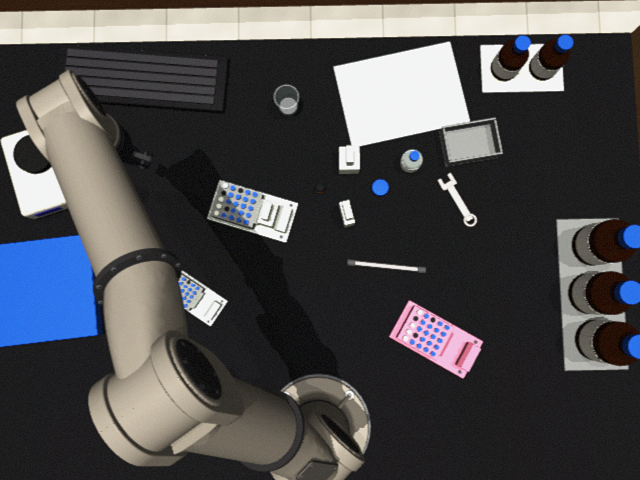

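Both pictures show the block standing in the gap (side (332,195), top (268,215)). The thin and thick blocks have not moved, and the arm is clear.

```bash
python3 -c "
from station import *
print(hand_in())"
```

```text
the job is handed in; nothing more can be done
None
```

The middle (36 mm) block is standing in the gap of the larger white tray, released, and the job is handed in. I gripped it by the rib, lowered it while held until it touched the floor, relaxed the force, opened the jaws and moved the arm clear. The clock was at about 12.8 s.

**Position in the gap:** the last check put it 0.3 mm off centre along the gap. Across the gap, the top camera read +1.4 mm and the side camera -0.1 mm.

**Height:** the rib top is at about 98–101 mm, against 98 mm expected when fully seated.

**Alignment:** the top camera read the block's yaw as 72.2°, against about 72.3° for the gap. The side camera read 66.7° from a noisier fit; that is about 5.6° off, still inside the limit of about 15°. I trusted the top camera.

**Other blocks:** the thin and thick blocks are standing where they were on the bench, with tops at about 90–93 mm.

**Forces:** the highest I saw was about 46 N at the wrist, when the held block touched the floor. Nothing was touching the robot at hand-in.

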